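# Clear the spice jar away and open the drawer

### The arm

A 6-joint arm with a two-finger parallel gripper is mounted at the origin on a cart in front of the work surface, level with it; the furniture and walls round the work are solid. World frame = base frame: x ahead of the robot, y to its left, z up, the work surface at z = 0. Lengths are in m, angles in rad, forces in N, time in s.
With the tool pointing down it reaches from about 0.3 to 0.775 m from the base axis. Payload 14.6 kg.
Tool frame: the origin (TCP) lies midway between the tips of the shut fingers; the grasp point (between the pads) lies 19 mm behind it (ctrl.hold_point_z is the distance from the TCP to the grasp point, in m); z points along the fingers, x is the direction in which the jaws open and shut, and the axes are right-handed (so a half turn about z gives the same grasp; the last joint's range is limited). The gripper opens to 94 mm and grips with 3 to 60 N. Pads are 16 mm wide; open, the fingers measure 119 mm over their backs; the gripper's body (75 mm by 177 mm) begins 78 mm behind the grasp point.
Start: joints at [-1.4, 0.3, 1.521, -0, 1.321, -0.067], TCP at [0.13, -0.535, 0.205] pointing down, gripper open.
Joint ranges: [-3.03, 3.03], [-0.79, 2.21], [0.23, 2.52], [-1.04, 4.18], [0, 3.07], [-2.55, 2.55]. Speed limits (rad/s): [2.22, 2.22, 2.57, 3.14, 3.14, 3.14].

### API

Orientations are given as [roll, pitch, yaw] about the fixed x, y, z axes, in that order (R = Rz(yaw) Ry(pitch) Rx(roll)).
In Python, from station import ctrl, viewer, ticket, nets gives the robot as it stands.
- The arm moves only by the tool carry_out, never from a script. Its argument "commands" is one flat list of numbers, 7 for each row, row after row: the closure, from -1 (fully open) to 1 (shut), so that 0 is half open, then the shift along the world's x, y, z in cm, then the turn, a rotation vector about the world's x, y, z in rad. In form: [gripper, tx, ty, tz, ax, ay, az, gripper, tx, ty, tz, ax, ay, az, ...]. A call has 1 to 12 rows; each row is the pose to reach, as a shift and turn from the pose measured when the call began; what a row does not reach only later rows make up. A row lasts 1/12 s, in which the tool goes at most 41.7 mm and 7.16 degrees, less where a joint would pass 70% of its speed; a pose out of reach is approached as far as the arm can. A call with a gripper value outside its range is refused whole. The fingers move at their own pace and stop on an object; "force" is the grip in N (left out, the last holds). Time passes only in rows, so rows that repeat a pose let the fingers close. It gives the time, the measured TCP pose, the force and the opening at its end, in the units of the state.
- ctrl.get_obs(): the state, without advancing time (a new reading comes with each control period).
- viewer.camera(name): name is "scene" or "top" or "wrist"; returns (picture, depth): 420x560x3 uint8, blue, green, red; 420x560 float32, m along the optical axis (not along the pixel's ray), 0 where there is no reading.
- viewer.camera_info(name): a dict with "fx", "fy", "cx", "cy" (pixels), "R" (3x3) and "t" (3): a world point X has camera coordinates R X + t. Camera axes: x right, y down, z forward; pixel columns grow to the right and rows downward; lengths in m; the calibration is good to about 2 mm. A picture is of the moment at which its call begins: read the wrist's pose just before it. camera_info takes no time and is no camera call; for the wrist camera it gives the pose at the moment of the call.
- ticket.hand_in(): hands the job in, once; it reports no verdict.
Trained networks look in the newest picture that a camera, given by its name, has taken for a name from the list of things; names that differ only in an ending like _2 or _b are one class to them, and where a whole thing is asked for, a point or a joint stands for the part that bears it (a point fixed in the world has none). Each returns a list of dicts, best first, with "confidence" (0 to 1); they miss things now and then, are a little off and sometimes report something else, mostly with a low value. They report only what shows in the picture. A call takes as long as a camera call. They do not tell look-alikes from the thing itself.
- nets.silhouettes(camera, thing): "region" (420x560 bool, what is visible of it) and "extent" ([left, top, right, bottom] in pixels, round what is visible of it).
The state is a dict: "time_s": time; "qpos": joint angles; "joint_vel": joint speeds; "tau": joint torques, N m; "ee_pos": TCP position; "eef_rot": TCP orientation; "force": force on the tool from outside, world axes, zero at the start; "moment": the same for the moment, N m; "grip_width": finger opening in m.
Only numpy, scipy, OpenCV 4.12 (cv2) and the standard library are available. Lean on these libraries where they do the work, as an engineer would, in place of code of your own. Each camera call takes 0.05 s, during which the arm holds its last target. There are 200 camera calls.

### The job

A spice jar has been left right in front of the little wooden drawer box, where the drawer cannot open. First take that jar away and stand it upright on the round cork mat, with the drawer still shut; then pull the drawer open as far as it goes and let go of it.

Things in the scene. Friction and masses are not known exactly. Their poses are not given: they have to be found in the camera images.
- spice_jar: The jar in the way: round spice jar with a green screw cap, 46 mm in diameter, 106 mm tall, 0.1 kg, standing on the worktop, its axis 45 to 85 mm further out than the end of the drawer's knob and up to 55 mm to one side of it. Origin at the centre of its underside, z up along its axis. Another spice jar of the same shape stands to the right of the box, out of the way; it can stay there.
- chest: Wooden box with one drawer, fixed: 160 mm deep, 160 mm wide, 95 mm tall. Origin at the centre of its underside, z up, x from front to back: the drawer opens along -x. The drawer front lies at x = -0.080 m and bears a round knob: a head 28 mm in diameter, 20 mm long, on a 13 mm neck. Shut, the head's centre is at x = -0.115, y = 0, z = 0.057 m here; it moves along -x with the drawer.
- chest_drawer0 (a joint): How far the drawer is out, in m: 0 shut, 0.102 at its stop; at the start between 0 and 0.006. It slides with a light friction of about 1 N and stays where it is left.
- cork_mat: Round cork mat, 110 mm in diameter and 8 mm thick, lying flat on the worktop to the right of the box, fixed and empty. Origin at the centre of its underside; its top is 8 mm above that.
Mind the look-alikes: they are no part of the job. What is shaped like the spice_jar but blue or yellow is not meant.

How it is judged:
By the outcome, as a careful person would: the job done as asked, in the order asked, and still so for the second after the job is handed in, with the robot touching nothing.
It also fails if it takes over 51 s, if anything falls off the work surface, if the arm or the gripper's body presses on something with over 40 N, if the wrist force passes 120 N, or if a joint passes its speed limit or range.

## Working session

There is one attempt and no reset: what is moved stays moved. The work goes in short steps, Python scripts to look and compute and a tool call to move; the robot and the scene stay as the last step left them, time stands still between calls to the robot, and variables do not carry over. Pictures are saved under pics/ and viewed, about 8 in all and at most 12, crops included, and the job is handed in when it is done.

Besides the shell and the picture viewer there is one more tool, called in YAML: its name, and indented under it one key for each argument. carry_out: Moves the arm, as the interface text tells. Its arguments: {"type":"object","properties":{"commands":{"type":"array","items":{"type":"number"}},"force":{"type":"number"}},"required":["commands"]}

```bash
mkdir -p pics
cat > h.py <<'E'
import numpy as np, cv2
from station import ctrl, viewer, ticket, nets
def pts(cam, depth, mask=None):
    i=viewer.camera_info(cam); v,u=np.nonzero((depth>0)&(mask if mask is not None else True))
    z=depth[v,u]; P=np.stack([(u-i['cx'])/i['fx']*z,(v-i['cy'])/i['fy']*z,z],1)
    return (P-np.array(i['t']))@np.array(i['R']),u,v
E
python3 - <<'E'
from h import *
o=ctrl.get_obs(); print(o['time_s'],o['ee_pos'],o['eef_rot'],o['grip_width'],ctrl.hold_point_z)
for c in ['scene','top']:
    p,d=viewer.camera(c); cv2.imwrite(f'pics/{c}0.png',p); np.savez(f'{c}0.npz',p=p,d=d)
    for t in ['spice_jar','chest','cork_mat']:
        for r in nets.silhouettes(c,t):
            P,u,v=pts(c,d,r['region'])
            bgr=np.median(p[v,u],axis=0)
            top=P[P[:,2]>P[:,2].max()-.01]
            print(c,t,round(r['confidence'],2),r['extent'],'min',P.min(0).round(3),'max',P.max(0).round(3),'topmean',top.mean(0).round(3),'med',np.median(P,0).round(3),bgr)
E
```

```text
0.0 [ 0.12954083 -0.53426434  0.20489995] [-3.14152169e+00  1.13008159e-03 -1.33295806e+00] 0.09389682377176899 0.0188
scene spice_jar 0.82 [246.0, 257.0, 277.5, 311.6] min [ 0.341  0.098 -0.002] max [0.45  0.202 0.109] topmean [0.365 0.179 0.106] med [0.355 0.187 0.078] [ 37. 100. 116.]
scene spice_jar 0.69 [267.0, 176.1, 289.6, 224.1] min [ 0.489 -0.02   0.003] max [0.539 0.026 0.11 ] topmean [0.512 0.003 0.106] med [0.502 0.012 0.075] [85. 46. 28.]
scene spice_jar 0.56 [225.3, 224.1, 251.6, 274.8] min [0.381 0.102 0.001] max [0.49  0.195 0.11 ] topmean [0.458 0.156 0.106] med [0.448 0.163 0.078] [70. 84. 74.]
scene chest 0.93 [145.4, 146.8, 251.0, 241.9] min [ 0.522 -0.025 -0.002] max [0.816 0.204 0.101] topmean [0.651 0.121 0.096] med [0.615 0.135 0.094] [119. 165. 207.]
scene cork_mat 0.93 [318.3, 180.9, 364.2, 221.4] min [ 0.398 -0.183 -0.001] max [ 0.505 -0.074  0.013] topmean [ 0.45  -0.126  0.009] med [ 0.449 -0.126  0.009] [102. 144. 193.]
top spice_jar 0.88 [184.8, 268.2, 217.5, 292.4] min [ 0.346  0.152 -0.   ] max [0.39  0.197 0.11 ] topmean [0.368 0.175 0.106] med [0.369 0.169 0.105] [ 69. 152. 150.]
top spice_jar 0.84 [196.0, 221.2, 227.4, 248.2] min [ 0.437  0.128 -0.   ] max [0.482 0.194 0.11 ] topmean [0.46  0.152 0.106] med [0.458 0.147 0.105] [62.5 90.  63. ]
top spice_jar 0.58 [274.9, 197.3, 299.0, 223.9] min [ 0.491 -0.022 -0.001] max [0.536 0.023 0.109] topmean [ 0.514 -0.001  0.106] med [0.509 0.    0.105] [150.  86.  54.]
top chest 0.92 [192.2, 104.0, 276.0, 207.1] min [ 0.523  0.03  -0.002] max [0.773 0.222 0.101] topmean [0.654 0.116 0.095] med [0.637 0.118 0.095] [ 87. 119. 147.]
top cork_mat 0.7 [321.4, 218.8, 369.1, 266.5] min [ 0.398 -0.185  0.002] max [ 0.506 -0.077  0.013] topmean [ 0.452 -0.13   0.008] med [ 0.451 -0.131  0.008] [ 67.  93. 123.]
```

Run:
```python
from h import *
a=np.load('top0.npz'); p,d=a['p'],a['d']; cv2.imwrite('pics/topc.png',cv2.resize(p[90:310,140:400],None,fx=3,fy=2.7))
s=np.load('scene0.npz')
cv2.imwrite('pics/scenec.png',cv2.resize(s['p'][130:330,130:390],None,fx=3,fy=3))
P,u,v=pts('top',d); m=(abs(P[:,2]-.095)<.004)&(P[:,0]>.5)&(P[:,1]>.02)&(P[:,1]<.24)
# chest top
r=cv2.minAreaRect((P[m][:,:2]*1000).astype(np.float32)); print(r, m.sum())
for n in('top','scene'):
    a=np.load(n+'0.npz');P,u,v=pts(n,a['d'])
    m=(P[:,2]>.045)&(P[:,2]<.073)&(P[:,0]>.48)&(P[:,0]<.56)&(P[:,1]>.04)&(P[:,1]<.16)
    print(n,m.sum(),P[m].min(0),P[m].max(0),P[m].mean(0))
```

```text
((696.1882934570312, 111.1397476196289), (378.3134460449219, 180.5687713623047), 0.13612616062164307) 5169
top 162 [0.48021026 0.1132158  0.04547392] [0.5591154  0.14117883 0.07277125] [0.53676961 0.12592488 0.06510679]
scene 175 [0.52232318 0.05250403 0.04641916] [0.55993869 0.14171387 0.07286907] [0.53394651 0.12903035 0.06383268]
```

View pics/topc.png

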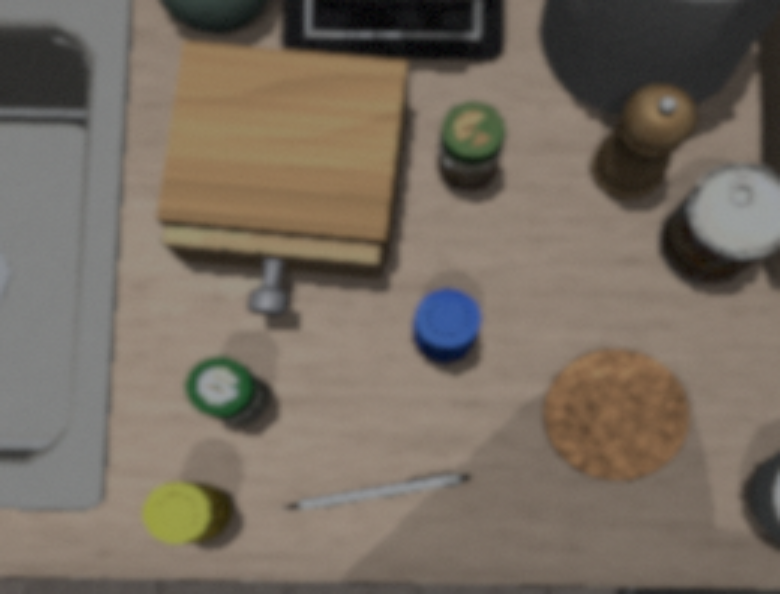

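View pics/scenec.png

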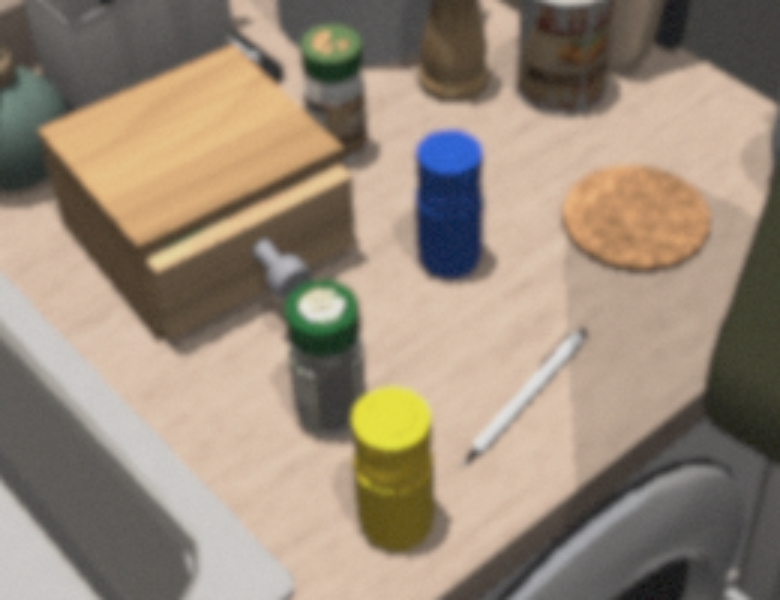

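Candidates, as top-view pixels: green-capped jar in front of the knob at (213,234), yellow look-alike at (199,280), blue look-alike at (289,210), and a second green-capped jar right of the box at (297,139). By the description I choose the one at (213,234), world about (0.460, 0.152). The crops confirm its green cap. Next I fit the chest and check clearances.

Run:
```python
from h import *
for c in ['top','scene']:
    p,d=viewer.camera(c); r=nets.silhouettes(c,'chest')[0]
    P,u,v=pts(c,d,r['region']); m=(abs(P[:,2]-.0955)<.003)
    Q=(P[m][:,:2]*1000).astype(np.float32); print(c,cv2.minAreaRect(Q),m.sum())
    # front edge of top: min x per y-bin
    b=[(y,np.sort(Q[abs(Q[:,1]-y)<4][:,0])[1:3].mean()) for y in range(60,190,8) if (abs(Q[:,1]-y)<4).sum()>5]
    b=np.array(b); k=np.polyfit(b[:,0],b[:,1],1); print('front x=k*y+c',k,b.round().tolist())
    P,u,v=pts(c,d)
    m=(abs(P[:,2]-.063)<.012)&(P[:,0]>.5)&(P[:,0]<.545)&(abs(P[:,1]-.13)<.03)
    print('knob',P[m].min(0).round(4),P[m].max(0).round(4),np.median(P[m],0).round(4))
    m=(P[:,2]>.1)&(P[:,0]>.3)&(P[:,0]<.6)&(P[:,1]>-.35)&(P[:,1]<.3)
    for k in sorted(set(map(tuple,(P[m]/.04).round().astype(int)))): print((np.array(k)*.04).round(2),end=' ')
    print()
```

```text
top ((655.9324340820312, 116.56200408935547), (160.50450134277344, 146.60162353515625), 84.95291137695312) 4845
front x=k*y+c [8.69148666e-02 5.73419499e+02] [[60.0, 579.0], [68.0, 579.0], [76.0, 580.0], [84.0, 580.0], [92.0, 581.0], [100.0, 582.0], [108.0, 582.0], [116.0, 584.0], [124.0, 584.0], [132.0, 585.0], [140.0, 586.0], [148.0, 586.0], [156.0, 588.0], [164.0, 587.0], [172.0, 589.0], [180.0, 589.0], [188.0, 589.0]]
knob [0.5239 0.1131 0.0549] [0.5439 0.1411 0.0734] [0.5319 0.1264 0.0674]
[ 0.32 -0.36  0.32] [ 0.32 -0.32  0.16] [ 0.32 -0.32  0.2 ] [ 0.32 -0.32  0.24] [ 0.32 -0.32  0.28] [ 0.32 -0.32  0.32] [ 0.32 -0.32  0.36] [ 0.32 -0.32  0.4 ] [ 0.36 -0.32  0.12] [ 0.36 -0.32  0.16] [ 0.36 -0.32  0.2 ] [ 0.36 -0.32  0.24] [ 0.36 -0.32  0.28] [ 0.36 -0.32  0.32] [ 0.36 -0.32  0.36] [ 0.36 -0.32  0.4 ] [ 0.36 -0.32  0.44] [0.36 0.16 0.12] [0.36 0.2  0.12] [ 0.4  -0.32  0.12] [ 0.4  -0.32  0.16] [ 0.4  -0.32  0.2 ] [ 0.4  -0.32  0.24] [ 0.4  -0.32  0.28] [ 0.4  -0.32  0.32] [ 0.4  -0.32  0.36] [ 0.4  -0.32  0.4 ] [ 0.4  -0.32  0.44] [0.4  0.16 0.12] [0.4  0.2  0.12] [ 0.44 -0.32
[... 2374 characters left out ...]
 0.2 ] [ 0.52 -0.32  0.24] [ 0.52 -0.32  0.28] [ 0.52 -0.32  0.32] [ 0.52 -0.32  0.36] [ 0.52 -0.32  0.4 ] [ 0.52 -0.04  0.12] [0.52 0.   0.12] [0.52 0.04 0.12] [ 0.56 -0.32  0.12] [ 0.56 -0.32  0.16] [ 0.56 -0.32  0.2 ] [ 0.56 -0.32  0.24] [ 0.56 -0.32  0.28] [ 0.56 -0.32  0.32] [ 0.56 -0.32  0.36] [ 0.56 -0.28  0.12] [ 0.56 -0.28  0.16] [ 0.56 -0.28  0.2 ] [ 0.56 -0.28  0.24] [ 0.56 -0.24  0.12] [ 0.56 -0.2   0.12] [ 0.56 -0.16  0.12] [ 0.6  -0.32  0.12] [ 0.6  -0.32  0.24] [ 0.6  -0.32  0.28] [ 0.6  -0.32  0.32] [ 0.6  -0.32  0.36] [ 0.6  -0.28  0.12] [ 0.6  -0.28  0.16] [ 0.6  -0.28  0.2 ] [ 0.6  -0.28  0.24] [ 0.6  -0.28  0.28] [ 0.6  -0.24  0.12] [ 0.6  -0.2   0.12] [ 0.6  -0.16  0.12]
```

View pics/scene0.png

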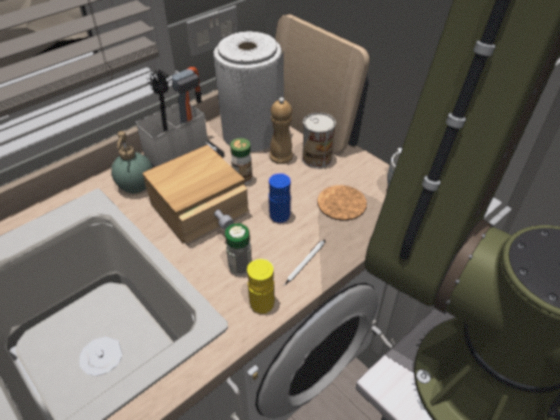

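View pics/top0.png

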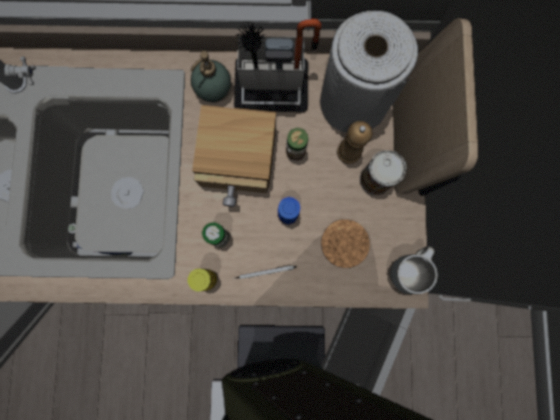

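Run:
```python
from h import *
for n in('top','scene'):
    a=np.load(n+'0.npz');P,u,v=pts(n,a['d'])
    for y0 in np.arange(-.6,-.22,.04):
        m=(P[:,1]>y0)&(P[:,1]<y0+.04)&(P[:,2]>.12)&(P[:,0]<.75)
        if m.sum()>10: print(n,y0.round(2),m.sum(),'x',np.percentile(P[m][:,0],[0,10,90,100]).round(3),'z',P[m][:,2].min().round(2),P[m][:,2].max().round(3))
```

```text
top -0.36 273 x [0.337 0.337 0.341 0.341] z 0.16 0.401
top -0.32 31256 x [0.344 0.386 0.706 0.75 ] z 0.12 0.475
top -0.28 1468 x [0.562 0.579 0.73  0.75 ] z 0.12 0.18
top -0.24 163 x [0.726 0.727 0.747 0.75 ] z 0.12 0.247
scene -0.36 128 x [0.42  0.444 0.667 0.739] z 0.12 0.406
scene -0.32 12462 x [0.407 0.443 0.692 0.75 ] z 0.12 0.413
scene -0.28 1452 x [0.561 0.577 0.729 0.75 ] z 0.12 0.195
scene -0.24 61 x [0.728 0.73  0.742 0.749] z 0.12 0.236
```

The scene view shows a dark side wall at y ≈ -0.32 for x > 0.34, between the start pose and the work. I'll retract and pass round its corner.

carry_out:
  commands: [-1, 3.5, 12.7, 1.5, 0, 0, 0, -1, 7, 25.4, 1.5, 0, 0, 0, -1, 7, 25.4, 1.5, 0, 0, 0, -1, 7, 25.4, 1.5, 0, 0, 0, -1, 7, 25.4, 1.5, 0, 0, 0, -1, 7, 25.4, 1.5, 0, 0, 0, -1, 7, 25.4, 1.5, 0, 0, 0, -1, 7, 25.4, 1.5, 0, 0, 0, -1, 20, 48.4, 1.5, 0, 0, -0.1, -1, 20, 48.4, 1.5, 0, 0, -0.2, -1, 20, 48.4, 1.5, 0, 0, -0.32, -1, 20, 48.4, 1.5, 0, 0, -0.32]
  force: 20

```text
time_s: 1.6
ee_pos: [0.2701, -0.1581, 0.2207]
eef_rot: [-3.141, -0.001, -1.66]
force: [1.5, -1.0, 0.4]
grip_width: 0.0941
```

carry_out:
  commands: [-1, 19, 31, 0, 0, 0, 0, -1, 19, 31, 0, 0, 0, 0, -1, 19, 31, 0, 0, 0, 0, -1, 19, 31, 0, 0, 0, 0, -1, 19, 31, 0, 0, 0, 0, -1, 19, 31, 0, 0, 0, 0, -1, 19, 31, 0, 0, 0, 0, -1, 19, 31, 0, 0, 0, 0, -1, 19, 31, 0, 0, 0, 0, -1, 19, 31, 0, 0, 0, 0, -1, 19, 31, 0, 0, 0, 0, -1, 19, 31, 0, 0, 0, 0]

```text
time_s: 2.6
ee_pos: [0.4603, 0.151, 0.2202]
eef_rot: [3.141, -0.001, -1.66]
force: [-0.1, 0.8, 0.4]
grip_width: 0.0944
```

Run:
```python
from h import *
o=ctrl.get_obs(); print(o['time_s'],o['ee_pos'],o['eef_rot'])
p,d=viewer.camera('wrist'); cv2.imwrite('pics/w1.png',p)
for t in ['spice_jar']:
    for r in nets.silhouettes('wrist',t):
        P,u,v=pts('wrist',d,r['region']); top=P[abs(P[:,2]-.106)<.006]
        print(r['confidence'],r['extent'],cv2.minEnclosingCircle((top[:,:2]*1000).astype(np.float32)) if len(top)>5 else None, np.median(p[v,u],axis=0))
P,u,v=pts('wrist',d); m=(P[:,2]>.05)&(P[:,2]<.075)&(P[:,0]>.505)&(P[:,0]<.56)&(abs(P[:,1]-.13)<.03)
print(m.sum(), P[m].min(0) if m.any() else 0,P[m].max(0) if m.any() else 0)
```

```text
2.6 [0.46028981 0.15104693 0.22023456] [ 3.14122588e+00 -1.13132216e-03 -1.66006191e+00]
0.77 [235.0, 242.7, 282.6, 328.4] ((367.7655334472656, 175.40625), 22.973588943481445) [ 29. 135. 163.]
0.7 [391.0, 97.8, 484.3, 155.0] ((515.340576171875, -1.8953347206115723), 23.094532012939453) [232. 106.  53.]
0.61 [249.6, 159.7, 300.9, 232.1] ((461.3635559082031, 151.220458984375), 22.849260330200195) [63. 88. 68.]
869 [0.52394514 0.11206064 0.05660524] [0.55992986 0.139918   0.07214614]
```

View pics/w1.png

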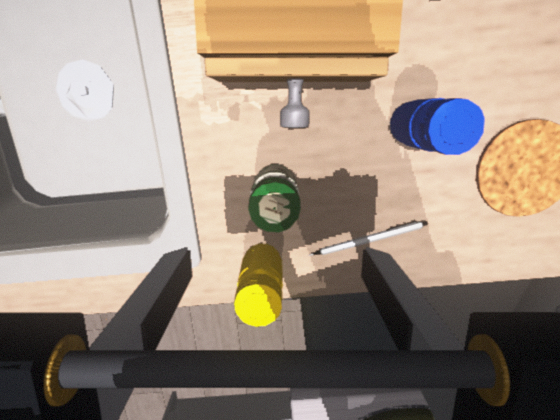

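The wrist view shows the green cap at (275,207) on the jar to be taken, with yellow at (258,305) and blue at (455,125) clear of the fingers. I go down and grip.

carry_out:
  commands: [-1, 0.1, 0, -4, 0, 0, 0, -1, 0.1, 0, -8, 0, 0, 0, -1, 0.1, 0, -12, 0, 0, 0, -1, 0.1, 0, -15, 0, 0, 0, -1, 0.1, 0, -17, 0, 0, 0, -1, 0.1, 0, -17, 0, 0, 0, 1, 0.1, 0, -17, 0, 0, 0, 1, 0.1, 0, -17, 0, 0, 0, 1, 0.1, 0, -17, 0, 0, 0, 1, 0.1, 0, -17, 0, 0, 0, 1, 0.1, 0, -17, 0, 0, 0, 1, 0.1, 0, -17, 0, 0, 0]
  force: 20

```text
time_s: 3.7
ee_pos: [0.4614, 0.1508, 0.0514]
eef_rot: [-3.14, -0.0, -1.661]
force: [-0.6, 0.0, -0.6]
grip_width: 0.0571
```

carry_out:
  commands: [1, 0, 0, 0, 0, 0, 0, 1, 0, 0, 0, 0, 0, 0, 1, 0, 0, 0, 0, 0, 0, 1, 0, 0, 0, 0, 0, 0, 1, 0, 0, 0, 0, 0, 0]
  force: 20

```text
time_s: 4.12
ee_pos: [0.4616, 0.1509, 0.0516]
eef_rot: [-3.14, -0.0, -1.661]
force: [-0.5, 0.0, 4.3]
grip_width: 0.0455
```

carry_out:
  commands: [1, 0, 0, 1.5, 0, 0, 0, 1, 0, 0, 4, 0, 0, 0, 1, 0, 0, 7, 0, 0, 0, 1, 0, 0, 10, 0, 0, 0, 1, 0, 0, 13, 0, 0, 0, 1, 0, 0, 14, 0, 0, 0, 1, 0, -2, 14, 0, 0, 0, 1, 0, -5, 14, 0, 0, 0, 1, 0, -8, 14, 0, 0, 0, 1, 0, -11, 14, 0, 0, 0, 1, 0, -14, 14, 0, 0, 0, 1, 0, -15, 14, 0, 0, 0]

```text
time_s: 5.12
ee_pos: [0.4611, -0.0019, 0.1907]
eef_rot: [-3.141, -0.001, -1.663]
force: [-0.0, 0.3, -1.0]
grip_width: 0.0456
```

carry_out:
  commands: [1, -0.3, -3, 0, 0, 0, 0, 1, -0.6, -6, 0, 0, 0, 0, 1, -0.9, -9, 0, 0, 0, 0, 1, -0.9, -12, 0, 0, 0, 0, 1, -0.9, -12.8, 0, 0, 0, 0, 1, -0.9, -12.8, -2, 0, 0, 0, 1, -0.9, -12.8, -5, 0, 0, 0, 1, -0.9, -12.8, -8, 0, 0, 0, 1, -0.9, -12.8, -10, 0, 0, 0, 1, -0.9, -12.8, -11, 0, 0, 0, 1, -0.9, -12.8, -11, 0, 0, 0]

```text
time_s: 6.03
ee_pos: [0.4511, -0.1289, 0.0787]
eef_rot: [3.139, 0.0, -1.663]
force: [-0.3, -0.4, -0.7]
grip_width: 0.0457
```

Run:
```python
from h import *
o=ctrl.get_obs(); print(o['time_s'],o['ee_pos'],o['force'])
p,d=viewer.camera('top')
for t in ['spice_jar','cork_mat']:
    for r in nets.silhouettes('top',t):
        P,u,v=pts('top',d,r['region']); print(t,r['confidence'],r['extent'],P.min(0).round(3),P.max(0).round(3))
p,d=viewer.camera('scene'); cv2.imwrite('pics/s2.png',cv2.resize(p[130:300,200:430],None,fx=3,fy=3))
```

```text
6.0333 [ 0.45114456 -0.12894864  0.07867941] [-0.34985563 -0.38148053 -0.67742196]
spice_jar 0.96 [185.4, 267.3, 216.0, 289.5] [0.345 0.152 0.019] [0.389 0.197 0.111]
spice_jar 0.66 [276.5, 195.9, 296.5, 222.8] [ 0.491 -0.028 -0.002] [0.558 0.023 0.11 ]
```

View pics/s2.png

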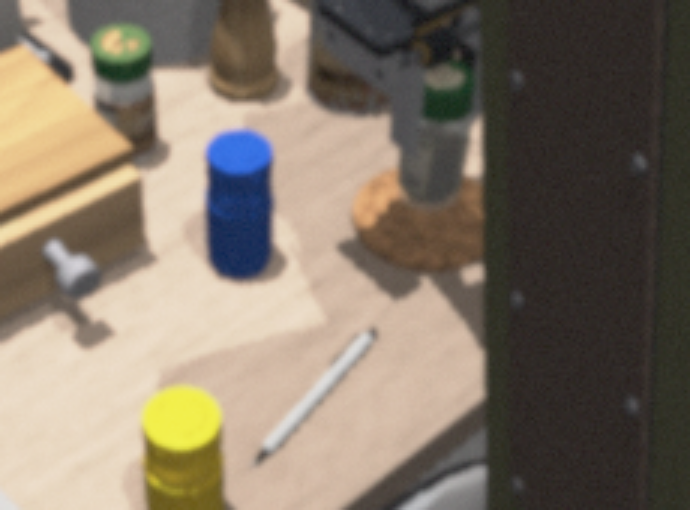

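The jar hangs upright just above the mat's centre (crop pixel (430,170)), and the drawer is still shut. I lower it.

carry_out:
  commands: [1, 0, 0, -0.7, 0, 0, 0, 1, 0, 0, -1.3, 0, 0, 0, 1, 0, 0, -1.7, 0, 0, 0, 1, 0, 0, -1.9, 0, 0, 0, 1, 0, 0, -1.9, 0, 0, 0, 1, 0, 0, -1.9, 0, 0, 0]

```text
time_s: 6.73
ee_pos: [0.4528, -0.1299, 0.0629]
eef_rot: [-3.139, -0.001, -1.663]
force: [0.8, 0.8, -1.2]
grip_width: 0.0457
```

carry_out:
  commands: [1, 0, 0, -0.3, 0, 0, 0, 1, 0, 0, -0.3, 0, 0, 0, 1, 0, 0, -0.3, 0, 0, 0]

```text
time_s: 6.98
ee_pos: [0.4528, -0.1299, 0.0599]
eef_rot: [-3.139, -0.001, -1.663]
force: [0.6, -0.0, -0.4]
grip_width: 0.0458
```

carry_out:
  commands: [1, 0, 0, -0.1, 0, 0, 0, 1, 0, 0, -0.15, 0, 0, 0, 1, 0, 0, -0.15, 0, 0, 0]

```text
time_s: 7.23
ee_pos: [0.4534, -0.1298, 0.0593]
eef_rot: [-3.138, -0.001, -1.663]
force: [-2.3, 3.6, 10.7]
grip_width: 0.0458
```

Contact: 10.7 N upward. Release, then lift straight up.

carry_out:
  commands: [0.4, 0, 0, 0.05, 0, 0, 0, 0, 0, 0, 0.05, 0, 0, 0, -0.5, 0, 0, 0.05, 0, 0, 0, -1, 0, 0, 0.05, 0, 0, 0, -1, 0, 0, 0.05, 0, 0, 0, -1, 0, 0, 0.05, 0, 0, 0, -1, 0, 0, 0.05, 0, 0, 0, -1, 0, 0, 0.05, 0, 0, 0]

```text
time_s: 7.9
ee_pos: [0.4534, -0.1299, 0.0598]
eef_rot: [-3.138, -0.001, -1.663]
force: [-0.5, -0.1, 1.0]
grip_width: 0.0839
```

carry_out:
  commands: [-1, 0, 0, 1.5, 0, 0, 0, -1, 0, 0, 5, 0, 0, 0, -1, 0, 0, 9, 0, 0, 0, -1, 0, 0, 13, 0, 0, 0, -1, 0, 0, 15, 0, 0, 0, -1, 1, 4, 15, 0, 0, 0, -1, 2, 8, 15, 0, 0, 0, -1, 3, 12, 15, 0, 0, 0, -1, 4, 16, 15, 0, 0, 0, -1, 5, 20, 15, 0, 0, 0, -1, 6, 24, 15, 0, 0, 0, -1, 6, 25.2, 15, 0, 0, 0]

```text
time_s: 8.9
ee_pos: [0.5138, 0.1265, 0.2095]
eef_rot: [-3.138, -0.0, -1.66]
force: [0.8, -0.1, -1.1]
grip_width: 0.0941
```

Run:
```python
from h import *
o=ctrl.get_obs(); print(o['time_s'],o['ee_pos'])
p,d=viewer.camera('wrist')
P,u,v=pts('wrist',d); m=(P[:,2]>.045)&(P[:,2]<.078)&(P[:,0]>.49)&(P[:,0]<.55)&(abs(P[:,1]-.13)<.03)
print('knob',m.sum(), P[m].min(0),P[m].max(0))
p,d=viewer.camera('top'); cv2.imwrite('pics/t3.png',cv2.resize(p[90:310,140:400],None,fx=3,fy=2.7))
for t in ['spice_jar','cork_mat']:
    for r in nets.silhouettes('top',t):
        P,u,v=pts('top',d,r['region']); top=P[abs(P[:,2]-.114)<.006]; print(t,r['confidence'],r['extent'],P.min(0).round(3),P.max(0).round(3),top.mean(0).round(3) if len(top) else '')
```

```text
8.9 [0.51383789 0.12648442 0.2095    ]
knob 700 [0.52393902 0.11194898 0.05274154] [0.54995088 0.14027825 0.07101188]
spice_jar 0.66 [276.5, 198.4, 298.5, 224.7] [ 0.491 -0.022 -0.001] [0.536 0.023 0.11 ] [0.515 0.002 0.108]
spice_jar 0.62 [333.4, 224.5, 362.7, 253.5] [ 0.43  -0.15   0.008] [ 0.487 -0.106  0.119] [ 0.452 -0.128  0.114]
cork_mat 0.91 [323.8, 219.3, 368.0, 267.9] [ 0.398 -0.187 -0.003] [ 0.506 -0.077  0.117] [ 0.454 -0.145  0.113]
```

View pics/t3.png

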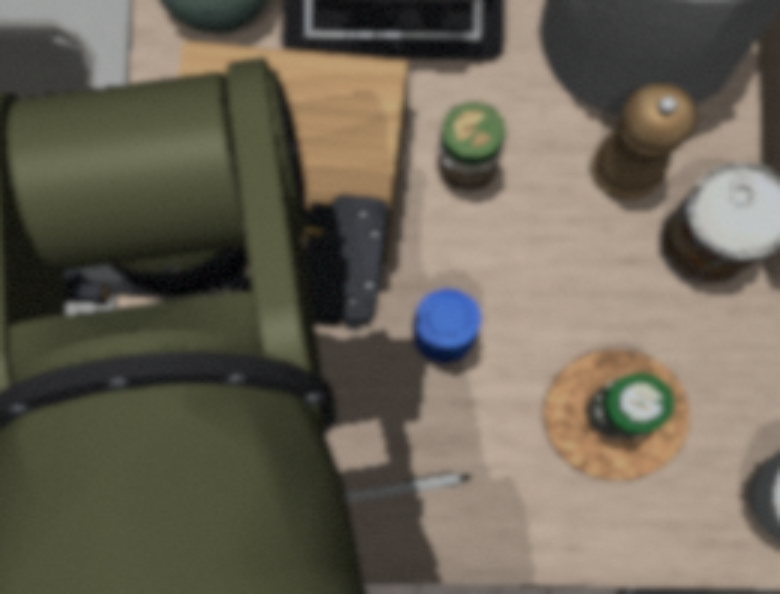

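The jar is upright near the mat's centre (cap at crop (640,402), top at z 0.114). The knob head spans y 0.112–0.140 with its face at x 0.524, so its centre is about (0.533, 0.126, 0.057).

carry_out:
  commands: [-1, 1.9, 0, -3, 0, 0, 0, -1, 1.9, 0, -6, 0, 0, 0, -1, 1.9, 0, -9, 0, 0, 0, -1, 1.9, 0, -12, 0, 0, 0, -1, 1.9, 0, -15, 0, 0, 0, -1, 1.9, 0, -17, 0, 0, 0, -1, 1.9, 0, -17, 0, 0, 0, 0.2, 1.9, 0, -17, 0, 0, 0, 1, 1.9, 0, -17, 0, 0, 0, 1, 1.9, 0, -17, 0, 0, 0, 1, 1.9, 0, -17, 0, 0, 0, 1, 1.9, 0, -17, 0, 0, 0]
  force: 15

```text
time_s: 10.1
ee_pos: [0.5326, 0.1216, 0.0406]
eef_rot: [-3.137, -0.001, -1.663]
force: [-0.4, -0.0, -0.8]
grip_width: 0.0645
```

carry_out:
  commands: [1, 0, 0, 0, 0, 0, 0, 1, 0, 0, 0, 0, 0, 0, 1, 0, 0, 0, 0, 0, 0, 1, 0, 0, 0, 0, 0, 0, 1, 0, 0, 0, 0, 0, 0, 1, 0, 0, 0, 0, 0, 0]
  force: 15

```text
time_s: 10.6
ee_pos: [0.533, 0.125, 0.0407]
eef_rot: [-3.135, 0.005, -1.663]
force: [3.6, 30.5, -5.4]
grip_width: 0.0322
```

carry_out:
  commands: [1, 0, 0.15, 0, 0, 0, 0, 1, 0, 0.15, 0, 0, 0, 0, 1, 0, 0.15, 0, 0, 0, 0]
  force: 10

```text
time_s: 10.85
ee_pos: [0.533, 0.1276, 0.0407]
eef_rot: [-3.135, 0.006, -1.662]
force: [1.3, 11.1, -2.4]
grip_width: 0.0274
```

carry_out:
  commands: [1, -0.7, 0.15, 0, 0, 0, 0, 1, -1.7, 0.25, 0, 0, 0, 0, 1, -2.7, 0.33, 0, 0, 0, 0, 1, -3.7, 0.4, 0, 0, 0, 0, 1, -4.7, 0.5, 0, 0, 0, 0, 1, -5.7, 0.6, 0, 0, 0, 0, 1, -6.7, 0.67, 0, 0, 0, 0, 1, -7.7, 0.75, 0, 0, 0, 0, 1, -8.5, 0.82, 0, 0, 0, 0, 1, -9.2, 0.88, 0, 0, 0, 0, 1, -9.5, 0.9, 0, 0, 0, 0, 1, -9.5, 0.9, 0, 0, 0, 0]
  force: 15

```text
time_s: 11.85
ee_pos: [0.4371, 0.1362, 0.0407]
eef_rot: [-3.136, 0.005, -1.662]
force: [-1.7, -6.3, 0.1]
grip_width: 0.0272
```

carry_out:
  commands: [1, -0.3, 0, 0, 0, 0, 0, 1, -0.5, 0, 0, 0, 0, 0, 1, -0.7, 0, 0, 0, 0, 0, 1, -0.8, 0, 0, 0, 0, 0, 1, -0.8, 0, 0, 0, 0, 0]
  force: 15

```text
time_s: 12.27
ee_pos: [0.4316, 0.1366, 0.0413]
eef_rot: [-3.13, 0.007, -1.662]
force: [17.5, 2.4, -12.4]
grip_width: 0.0272
```

The drawer is at its stop (17.5 N pull). Let go and rise.

carry_out:
  commands: [-0.3, 0, 0, 0, 0, 0, 0, -0.3, 0, 0, 0, 0, 0, 0, -0.3, 0, 0, 0, 0, 0, 0, -0.3, 0, 0, 0, 0, 0, 0, -0.3, 0, 0, 0, 0, 0, 0, -0.3, 0, 0, 0, 0, 0, 0]

```text
time_s: 12.77
ee_pos: [0.4315, 0.1366, 0.0413]
eef_rot: [-3.13, 0.007, -1.662]
force: [-0.3, -0.1, -0.4]
grip_width: 0.0604
```

carry_out:
  commands: [-0.3, 0, 0, 2, 0, 0, 0, -0.3, 0, 0, 5, 0, 0, 0, -0.3, 0, 0, 9, 0, 0, 0, -0.3, 0, 0, 13, 0, 0, 0, -0.3, 0, 0, 16, 0, 0, 0, -0.3, -3, -4, 18, 0, 0, 0, -0.3, -6, -8, 18, 0, 0, 0, -0.3, -9, -11, 18, 0, 0, 0, -0.3, -9, -14, 18, 0, 0, 0, -0.3, -9, -14, 18, 0, 0, 0, -0.3, -9, -14, 18, 0, 0, 0, -0.3, -9, -14, 18, 0, 0, 0]

```text
time_s: 13.77
ee_pos: [0.3417, -0.0032, 0.2214]
eef_rot: [-3.129, 0.007, -1.663]
force: [0.1, 0.8, -0.1]
grip_width: 0.0608
```

Run:
```python
from h import *
o=ctrl.get_obs(); print(o['time_s'],o['ee_pos'],o['force'],o['grip_width'])
for c in ['top','scene']:
    p,d=viewer.camera(c); cv2.imwrite(f'pics/{c}4.png',cv2.resize(p[130:330,130:390],None,fx=3,fy=3))
    P,u,v=pts(c,d); m=(P[:,2]>.045)&(P[:,2]<.078)&(P[:,0]>.40)&(P[:,0]<.46)&(abs(P[:,1]-.136)<.025)
    print(c,'knob',m.sum(), P[m].min(0) if m.any() else 0,P[m].max(0) if m.any() else 0)
    for r in nets.silhouettes(c,'spice_jar'):
        P,u,v=pts(c,d,r['region']); print(r['confidence'],r['extent'],np.median(P,0).round(3),P[:,2].max())
```

```text
13.7667 [ 0.34174298 -0.00320718  0.22139059] [ 0.14419468  0.819768   -0.10959383] 0.06082433723152767
top knob 164 [0.42373566 0.1222098  0.04899075] [0.45988696 0.1499967  0.07401005]
0.64 [185.9, 268.4, 216.8, 291.6] [0.369 0.17  0.105] 0.10969082676476977
0.61 [277.3, 198.3, 298.5, 224.3] [0.51  0.    0.105] 0.11016935251610865
0.57 [335.1, 225.1, 362.7, 254.5] [ 0.449 -0.124  0.113] 0.11913795602900278
scene knob 211 [0.42218183 0.12430073 0.0487934 ] [0.4595406  0.1514125  0.07391837]
0.93 [263.2, 170.2, 289.3, 223.4] [0.501 0.011 0.076] 0.10942550715469859
0.93 [246.4, 258.3, 278.9, 314.6] [0.355 0.186 0.078] 0.11093951754272151
0.65 [331.3, 157.7, 358.3, 207.1] [ 0.44  -0.119  0.068] 0.2838438703775831
```

View pics/scene4.png

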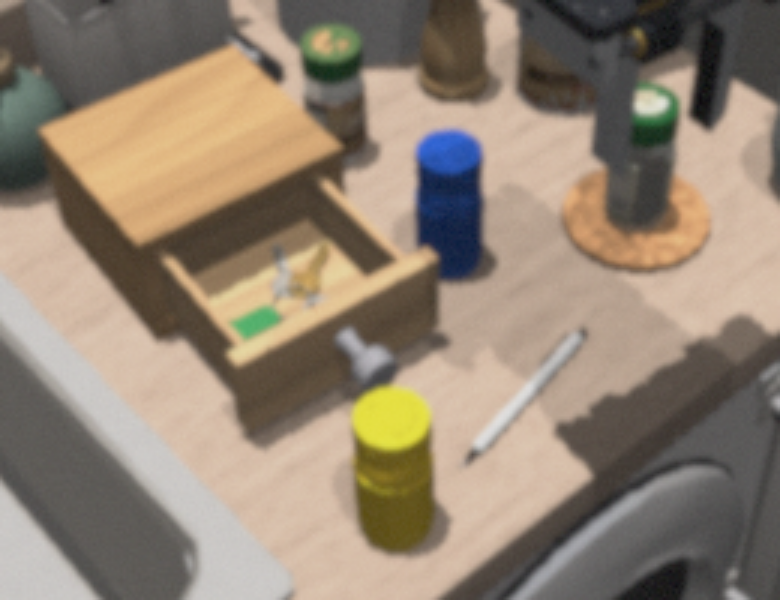

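The drawer is fully out, with the knob at crop (370,360). The green-capped jar stands upright on the mat at (645,170), and the yellow and blue jars haven't moved. The gripper is clear of everything.

```bash
python3 -c "
from station import ticket; print(ticket.hand_in())"
```

```text
the job is handed in; nothing more can be done
None
```

The job is done and handed in at about 14 s of robot time. I stood the green-capped jar on the cork mat while the drawer was still shut. I then pulled the drawer out until it stopped, let go and moved the arm clear.

- **Jar:** it stands upright about 5 mm or less from the mat's centre, with its top at z ≈ 0.114 m (106 mm jar on the 8 mm mat).
- **Drawer:** the knob moved out about 101 mm, and the pull rose to 17.5 N at the end, which fits the 102 mm stop. It stayed there after release.
- **Other things:** the yellow and blue jars did not move, and the arm was touching nothing (tool force under 1 N) at hand-in.
- **Off-centre grip:** when I gripped the knob, the fingers closed about 5 mm off centre. That put a brief side force of about 30 N on the tool, and I corrected it before pulling.

No final check failed. The scene camera did report a top height of 0.28 m for the jar on the mat, most likely because the gripper overlapped it in that view; the top view gave the normal height.

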